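Pinch a foam block in the pump clamp

TASK

Set the loose foam block down lengthwise on the clamp's narrow rail, between its jaws, and let go of it. Then pump the clamp by squeezing its two upright levers together and letting them spring open, stroke after stroke, until the block is pinched against the fixed jaw with the sprung pad pushed in about halfway and never all the way, because that would crush the foam. Finish while still gripping both levers in that squeeze; work the jaw only with the levers, and leave the wood offcut and the moisture meter alone.

Things in the scene. Friction and masses are not known exactly. Their poses are not given: they have to be found in the camera images.
- foam_block: the only foam block on the bench top: plain rough-cut pink foam, a box 55 (its x) x 85 (its y) x 38 mm high, about 30 g; origin at the centre of its underside, z up
- clamp: one-hand pump clamp on a plywood board 95 x 400 x 14 mm. Origin on the bench top under its axis. y runs along the clamp: fixed jaw (84 mm high) at the -y end, grey housing (40 x 100 mm, 96 mm high, centred at y = +110 mm) with the two levers near the +y end; x across, z up. A steel ram, axis 59 mm above the bench, slides out of the housing towards -y
- seat (a point): middle of the top of the wooden rail on which the block is to lie, 40 mm above the bench; axes as the clamp's. The rail is 24 mm wide (x) and 110 mm long (y) and ends at the fixed jaw, whose face is 55 mm from here towards -y. The block's length goes along y
- jaw_face (a point): middle of the face of the fixed jaw (rubber faced, 36 mm wide); the face looks along the clamp's +y
- pad_face (a point): middle of the face of the round moving pad (30 mm across) on the end of the ram; it looks along the clamp's -y, towards the fixed jaw
- grip (a point): point midway between the two upright levers, 165 mm above the bench, where to squeeze; clamp axes. The levers stand either side of it in y, each 12 mm thick, 26 mm wide (x), black grips 129 to 188 mm above the bench; 61 mm over their outer faces when open, 32 mm squeezed home. The pair floats 5 mm either way in y. Squeezing takes 3 N a lever, up to 20 N with the pad pressed
- lever_a (a joint): swing of the lever on the fixed-jaw side, rad: 0 open (a spring returns it), 0.21 squeezed home; the other lever moves in step. Squeezing drives the ram out by up to 80 mm per rad through a ratchet of 6 mm pitch, so a full stroke moves it 10 to 17 mm; opening leaves the ram where it is
- ram (a joint): how far the ram stands out, m: 0 drawn back, 0.085 fully out. It starts between 0 and 0.02. Friction (4 N) holds it when the levers are let go
- nose (a joint): how far the pad is pushed back on its sprung brass stem, m: 0 free, 0.016 bottomed. The spring gives 1.4 N at the start and 0.7 N per mm. At 0 the pad's back stands 18 mm from the end of the steel ram
- offcut: wood offcut 50 x 110 x 35 mm lying on the bench, not to be moved; origin at the centre of its underside
- moisture_meter: black hand meter 125 x 62 x 22 mm lying on the bench, not to be moved; origin at the centre of its underside
Things that resemble listed ones, but are neither listed nor needed, are in the scene too. Leave any purple look-alike of the foam_block alone.

How it is judged:
On the way, in this order (a step that is already met when the one before it is completed fails the run):
1. the foam block lies on the rail between the jaws, let go, the pad not yet touching it (contact force between foam_block and rail above 0.05 N and contact force between foam_block and the fingers below 0.05 N and contact force between foam_block and nose below 0.05 N and angle between foam_block's own z axis and vertical below 0.1 rad and x of foam_block in the frame of seat between -0.012 and 0.012 m), for 0.2 s.
2. the pad has been pumped up to the block (contact force between foam_block and nose above 1 N and contact force between foam_block and fixed_jaw above 1 N), for 0.1 s.
At the end, for the whole second after the job is handed in: The foam block lies flat and lengthwise on the rail (12 mm, 0.15 rad), not touched by the robot, pinched on the fixed jaw with the pad pushed in 4 to 13 of its 16 mm, while the fingers grip both levers (over 1 N each) and keep them squeezed by over 0.015 rad (value of joint nose between 0.004 and 0.013 m and contact force between foam_block and nose above 2 N and contact force between foam_block and fixed_jaw above 2 N and value of joint lever_a above 0.015 rad and contact force between the fingers and lever_a above 1 N and contact force between the fingers and lever_b above 1 N and contact force between each of the arm, the fingers and foam_block below 0.05 N and angle between foam_block's own z axis and vertical below 0.1 rad and angle between the y axis of foam_block and the y axis of seat, either way round below 0.15 rad and z of foam_block in the frame of seat between -0.003 and 0.005 m and x of foam_block in the frame of seat between -0.012 and 0.012 m); the arm keeps its last pose, push and grip.
It fails at once if the pad bottoms out and crushes the foam (value of joint nose above 0.0152 m).
It fails at once if the robot pushes the ram or pad directly (contact force between any of the fingers, the arm and ram above 2 N).
It fails at once if the offcut or the meter is disturbed (distance of any of offcut, moisture_meter from where it was at the start of the episode above 0.03 m).
It also fails if it takes over 64 s, if anything falls off the work surface, if the arm or the gripper's body presses on something with over 40 N, if the wrist force passes 120 N, or if a joint passes its speed limit or range.

ROBOT

A 6-joint arm with a two-finger parallel gripper is mounted at the origin on a cart in front of the work surface, level with it; the furniture and walls round the work are solid. World frame = base frame: x ahead of the robot, y to its left, z up, the work surface at z = 0. Lengths are in m, angles in rad, forces in N, time in s.
With the tool pointing down it reaches from about 0.4 to 0.825 m from the base axis. Payload 7 kg.
Tool frame: the origin (TCP) lies midway between the tips of the shut fingers; the grasp point (between the pads) lies hold_point_z behind it (hold_point_z is the distance from the TCP to the grasp point, in m); z points along the fingers, y is the line along which they close (so a half turn about z gives the same grasp; the last joint's range is limited). The gripper opens to 88 mm and grips with 3 to 60 N. Pads are 19 mm wide; open, the fingers measure 130 mm over their backs; the gripper's body (78 mm by 193 mm) begins 47 mm behind the grasp point.
Start: joints at [-0.893, 0.359, 0.012, 0, -1.224, -0.288], TCP at [0.256, -0.624, 0.227] pointing down, gripper open.
Joint ranges: [-3.07, 3.07], [-1.43, 2.12], [-1.02, 1.25], [-3.03, 1.67], [-3.05, -0], [-3.03, 3.03]. Speed limits (rad/s): [2.39, 2.39, 3.01, 3.14, 3.14, 3.14].

INTERFACE

Orientations are given as [roll, pitch, yaw] about the fixed x, y, z axes, in that order (R = Rz(yaw) Ry(pitch) Rx(roll)).
In Python, from station import * gives the robot as it stands.
- The arm moves only by the tool apply_moves, never from a script. Its argument "steps" is a list of rows, each an object with "translation": the shift along the world's x, y, z scaled (see below), a list of three; "rotation": the turn, a rotation vector about the world's x, y, z scaled (see below), a list of three. A call has exactly 10 rows; each row is the pose to reach, as a shift and turn from the pose commanded when the call began; what a row does not reach only later rows make up. The controller multiplies each number of a shift by 250 mm and each number of a turn by 30 degrees. A row lasts 1/12 s, in which the tool goes at most 41.7 mm and 7.16 degrees, less where a joint would pass 70% of its speed; a pose out of reach is approached as far as the arm can. A call with a number of a shift or a turn outside -1 to 1 is refused whole. A call with a gripper value outside its range is refused whole. "jaw" is the closure, from -1 (fully open) to 1 (shut), so that 0 is half open, set as the call begins (left out, the last holds). The fingers move at their own pace and stop on an object; "newtons" is the grip in N (left out, the last holds). Time passes only in rows, so rows that repeat a pose let the fingers close, or fill a call up. It gives the time, the measured TCP pose, the force, the opening and the grip force at its end, in the units of the state.
- get_state(): the state, without advancing time (a new reading comes with each control period).
- grab_frame(name): name is "side" or "top"; returns the picture (400x640x3 uint8, blue, green, red); there is no depth.
- camera_model(name): a dict with "fx", "fy", "cx", "cy" (pixels), "xyz" and "rotation" of the camera in the world. Camera axes: x right, y down, z forward; pixel columns grow to the right and rows downward; lengths in m; the calibration is good to about 2 mm. A picture is of the moment at which its call begins. camera_model takes no time and is no camera call.
- job_done(): hands the job in; it is judged then, once.
The state is a dict: "t": time; "q": joint angles; "qd": joint speeds; "joint_efforts": joint torques, N m; "eef_pos": TCP position; "ee_rot": TCP orientation; "force": force on the tool from outside, world axes, zero at the start; "moment": the same for the moment, N m; "width": finger opening in m; "gripper_force": force on a finger pad.
Only numpy, scipy, OpenCV 4.12 (cv2) and the standard library are available. Lean on these libraries where they do the work, as an engineer would, in place of code of your own. Each camera call takes 0.05 s, during which the arm holds its last target. There are 200 camera calls.

## Working session

There is one attempt and no reset: what is moved stays moved. The work goes in short steps, Python scripts to look and compute and a tool call to move; the robot and the scene stay as the last step left them, time stands still between calls to the robot, and variables do not carry over. Pictures are saved under pics/ and viewed, at most 10 in all, crops included, and the job is handed in when it is done.

Besides the shell and the picture viewer there is one more tool, called after "Request:" by a JSON object that holds its "name" and its "arguments". apply_moves: Moves the arm, as the interface text tells. Shifts and turns lie within -1 to 1; 1 stands for 250 mm of shift or 30 degrees of turn. Its arguments: {"type":"object","properties":{"steps":{"type":"array"},"jaw":{"type":"number"},"newtons":{"type":"number"}},"required":["steps"]}

```bash
mkdir -p pics; ls; python3 - <<'E'
from station import *
import cv2
s=get_state();print({k:s[k] for k in('t','eef_pos','ee_rot','width','force')}, [k for k in s])
for n in('side','top'):
    cv2.imwrite(f'pics/{n}0.png',grab_frame(n));print(n,camera_model(n))
E
```

```text
pics
{'t': 0.0, 'eef_pos': array([ 0.25627694, -0.62392939,  0.22561858]), 'ee_rot': array([ 3.13993111e+00, -1.55852155e-04, -2.75190481e+00]), 'width': 0.0875159317607657, 'force': array([0.75583845, 0.11346733, 0.355452  ])} ['t', 'q', 'qd', 'joint_efforts', 'eef_pos', 'ee_rot', 'force', 'moment', 'gripper_force', 'width']
side {'fx': 403.68810957256176, 'fy': 403.68810957256176, 'cx': 315.6924864093285, 'cy': 197.48425078451587, 'xyz': array([0.34914977, 0.96874906, 0.8915203 ]), 'rotation': array([-2.16484099, -0.01427359, -3.04023784])}
top {'fx': 475.7056238489589, 'fy': 475.7056238489589, 'cx': 319.6075767657987, 'cy': 205.36356453290605, 'xyz': array([ 0.29397933, -0.14693287,  1.6167187 ]), 'rotation': array([-3.03053872, -0.02306036, -1.54708138])}
```

View pics/top0.png

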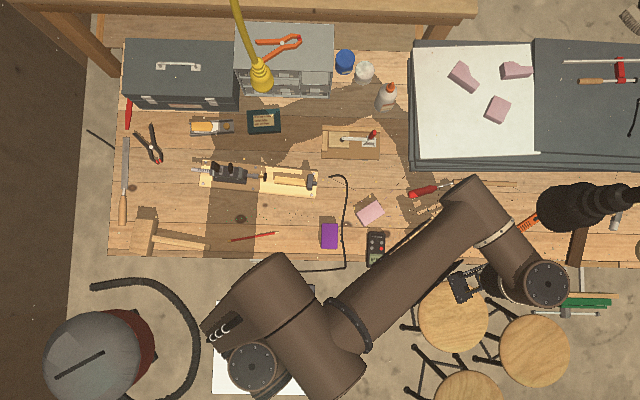

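View pics/side0.png

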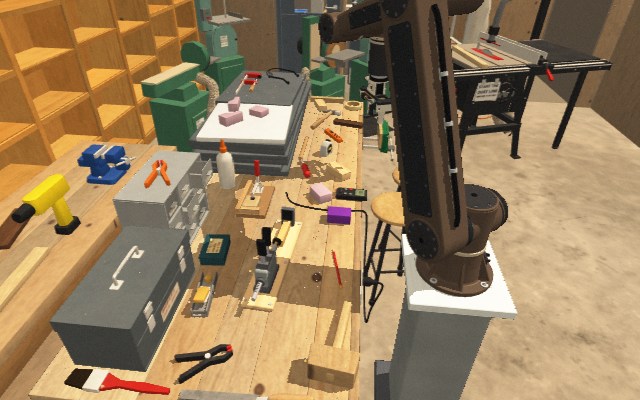

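The only pink block on the bench top is at top (369,211) / side (321,193). Look-alikes are the pink blocks on the sheet stack at top (462,77), (515,70) and (498,108), and the purple one at (329,236). The clamp runs from the housing at (228,173) to the fixed jaw at (313,183), and the meter is at (375,248). I'll choose the block at (369,211) and check it in a close crop.

```bash
cat > h.py <<'E'
from station import *
import numpy as np, cv2
from scipy.spatial.transform import Rotation as Ro
def cam(n):
    c=camera_model(n); return c,Ro.from_euler('xyz',c['rotation']).as_matrix()
def ray(n,u,v,z):
    c,R=cam(n); d=R@np.array([(u-c['cx'])/c['fx'],(v-c['cy'])/c['fy'],1]); o=np.array(c['xyz'])
    return o+d*(z-o[2])/d[2]
def proj(n,p):
    c,R=cam(n); q=R.T@(np.array(p)-c['xyz']); return np.array([c['fx']*q[0]/q[2]+c['cx'],c['fy']*q[1]/q[2]+c['cy']])
def crop(n,x0,x1,y0,y1,k,f,im=None):
    im=grab_frame(n) if im is None else im
    cv2.imwrite(f,cv2.resize(im[y0:y1,x0:x1],None,fx=k,fy=k,interpolation=cv2.INTER_CUBIC))
E
python3 - <<'E'
from h import *
t=cv2.imread('pics/top0.png');s=cv2.imread('pics/side0.png')
a=cv2.resize(t[140:270,180:450],None,fx=2.9,fy=2.9,interpolation=cv2.INTER_CUBIC)
crop('top',180,446,140,270,3,'pics/c_top.png',t)
crop('side',230,390,150,320,3.5,'pics/c_side.png',s)
for n,im,(x0,x1,y0,y1) in(('top',t,(345,395,190,235)),('side',s,(300,340,178,208))):
    h=cv2.cvtColor(im,cv2.COLOR_BGR2LAB)[y0:y1,x0:x1].astype(int)
    m=((h[...,1]>140)&(h[...,2]<140)).astype(np.uint8)
    c=max(cv2.findContours(m,0,1)[0],key=cv2.contourArea)
    r=cv2.minAreaRect(c);b=cv2.boxPoints(r)+[x0,y0];print(n,cv2.contourArea(c),b.round(1).tolist())
    if n=='top':
        P=np.array([ray('top',*p,.038) for p in b]);print(P.round(4),P.mean(0),np.linalg.norm(P-np.roll(P,1,0),axis=1))
        print(proj('side',P.mean(0)))
E
```

```text
top 350.5 [[355.4, 213.1], [375.9, 199.4], [384.5, 212.3], [364.0, 226.0]]
[[ 0.4481 -0.2993  0.038 ]
 [ 0.496  -0.3676  0.038 ]
 [ 0.4532 -0.3969  0.038 ]
 [ 0.4056 -0.3287  0.038 ]] [ 0.45074843 -0.34809757  0.038     ] [0.05167746 0.08342413 0.05189728 0.08320506]
[320.82232826 189.4145064 ]
side 99.0 [[306.1, 195.1], [312.3, 183.6], [332.9, 194.6], [326.7, 206.1]]
```

View pics/c_top.png

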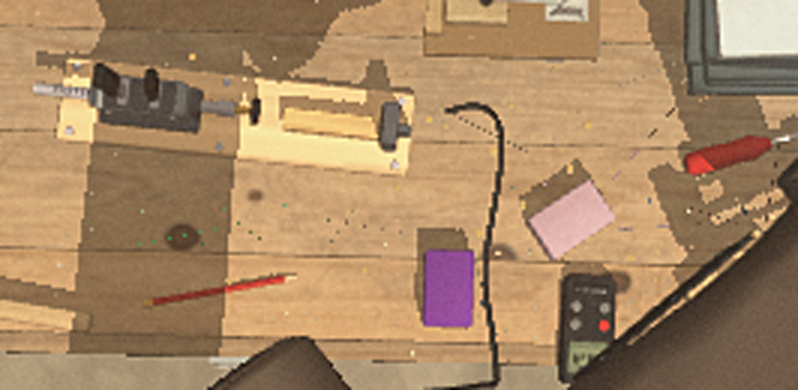

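View pics/c_side.png

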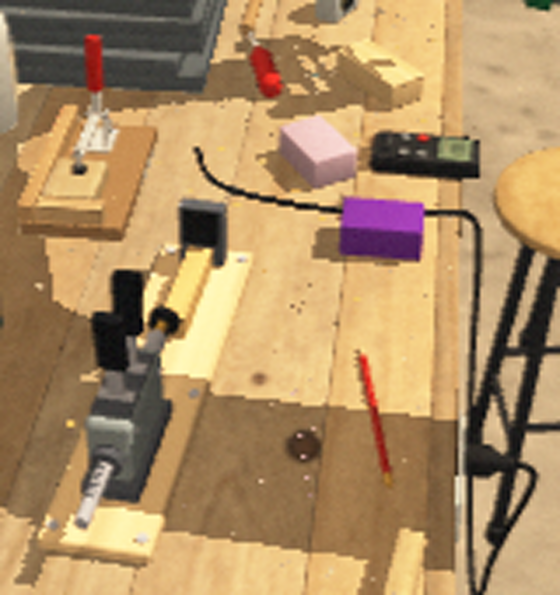

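The crop confirms the pink block at top px (369,211): a plain rough box, with the purple look-alike at (330,237) and the meter at (376,248). The board corners are at about crop (67,60), (58,138), (408,174) and (413,92).

```bash
cat >> h.py <<'E'
def W(p,o,a):
    p=np.array(p,float); c,s=np.cos(a),np.sin(a)
    return np.array([o[0]+c*p[0]-s*p[1],o[1]+s*p[0]+c*p[1],p[2]])
E
python3 - <<'E'
from h import *
from scipy.optimize import least_squares
cc=np.array([[67,60],[58,138],[408,174],[413,92]])/3+[180,140]-1/3
P=np.array([ray('top',*p,.014)[:2] for p in cc]);print(P.round(4),np.linalg.norm(P-np.roll(P,1,0),axis=1))
# model: +y left in image, +x up in image
M=np.array([[.0475,.2],[-.0475,.2],[-.0475,-.2],[.0475,-.2]])
A=M-M.mean(0);B=P-P.mean(0)
a=np.arctan2((A[:,0]*B[:,1]-A[:,1]*B[:,0]).sum(),(A*B).sum());o=P.mean(0)-0
print('clamp',o,a)
t=cv2.imread('pics/top0.png');s=cv2.imread('pics/side0.png')
pts={'housetop':[(x,y,.096) for x,y in((.02,.06),(.02,.16),(-.02,.16),(-.02,.06))],
 'board':[(*m,.014) for m in M]}
outs=[]
for n,im,(x0,x1,y0,y1),k in(('top',t,(185,325,145,210),5),('side',s,(235,305,200,315),5)):
    z=cv2.resize(im[y0:y1,x0:x1],None,fx=k,fy=k,interpolation=cv2.INTER_CUBIC)
    for q in pts.values():
        r=np.array([(proj(n,W(p,o,a))-[x0,y0]+.5)*k for p in q]).astype(int);cv2.polylines(z,[r],True,(0,255,0),1)
    outs.append(z)
h=max(i.shape[0] for i in outs)
cv2.imwrite('pics/ov_top.png',outs[0])
rest=outs[1]; z=np.zeros((575,350,3),np.uint8); 
top=cv2.resize(outs[0],(450,209)); c=np.zeros((575,800,3),np.uint8); c[:209,:450]=top; c[:575,450:]=rest
cv2.imwrite('pics/ov.png',c)
E
```

```text
[[ 0.6197  0.2248]
 [ 0.5299  0.2304]
 [ 0.4995 -0.1656]
 [ 0.5938 -0.169 ]] [0.39469346 0.08992188 0.39717313 0.09437488]
clamp [0.56074659 0.0301335 ] -0.06993346525170394
```

View pics/ov_top.png

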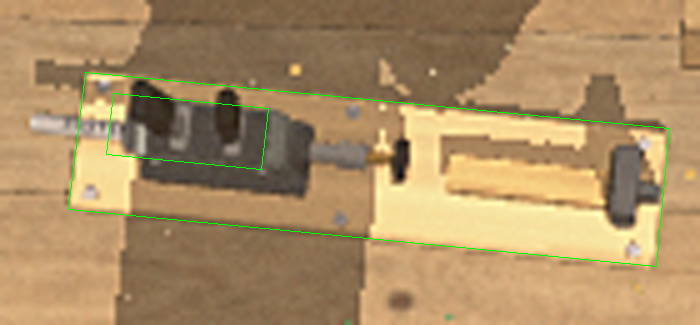

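Board outline fits (crop corners (85,73), (70,208), (655,266), (668,128)), but the housing sits towards -y of my drawing. The board is therefore not centred on the clamp origin, so I'll measure the jaw, rail and levers directly.

```bash
python3 - <<'E'
from h import *
o=np.array([.56075,.03013]);a=-.0699
def loc(p): 
    d=p[:2]-o;c,s=np.cos(a),np.sin(a);return np.array([c*d[0]+s*d[1],-s*d[0]+c*d[1]]).round(4)
def T(u,v,z): return ray('top',u/5+185-.4,v/5+145-.4,z)
for nm,u,v,z in(('jaw face top far',614,147,.084),('jaw back far',643,150,.084),('rail left far',452,154,.04),('rail left near',446,190,.04),('rail right near',602,204,.04),
 ('leverL top',140,85,.188),('leverR top',229,92,.188),('house TL',128,95,.096),('house near left bot',145,180,.014),('house near right bot',305,196,.014),('pad top',401,142,.074),('pad bot',400,181,.05)):
    print(nm,loc(T(u,v,z)))
def S(u,v,z): return ray('side',u/3.5+230-.36,v/3.5+150-.36,z)
for nm,u,v,z in(('lever B top c',107,316,.188),('lever A top c',128,273,.188),('jaw top near face',180,202,.084),('jaw top r',227,203,.084),('rail L end near',200,330,.04)):
    print(nm,loc(S(u,v,z)))
E
```

```text
jaw face top far [ 0.0185 -0.1652]
jaw back far [ 0.0184 -0.1842]
rail left far [ 0.011  -0.0567]
rail left near [-0.0137 -0.0552]
rail right near [-0.013 -0.16 ]
leverL top [0.01  0.123]
leverR top [0.0109 0.0689]
house TL [0.0197 0.1504]
house near left bot [-0.0227  0.1507]
house near right bot [-0.0231  0.0418]
pad top [ 0.01   -0.0256]
pad bot [-0.0121 -0.0251]
lever B top c [0.0026 0.1226]
lever A top c [0.0012 0.0683]
jaw top near face [ 0.0224 -0.176 ]
jaw top r [-0.0233 -0.1831]
rail L end near [-0.0279 -0.0422]
```

View pics/ov.png

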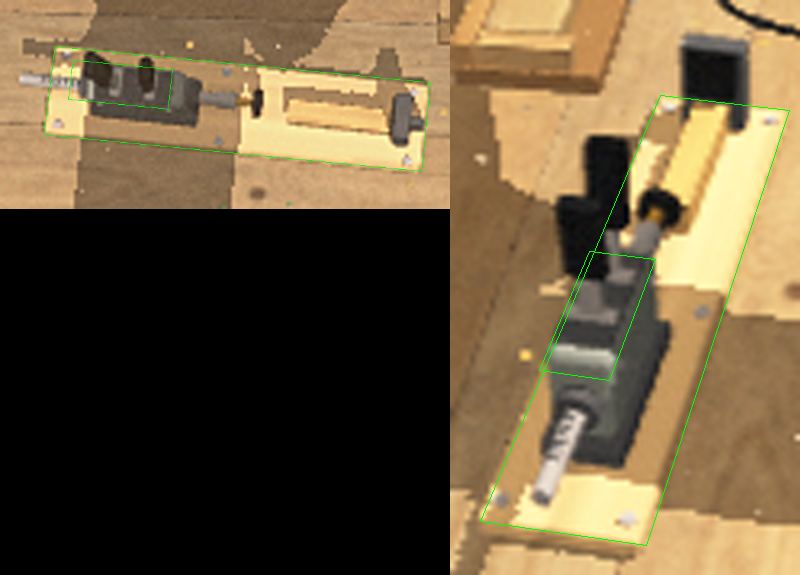

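The side overlay matches the board too: levers at about (580,240) and (605,180), jaw at (715,80). In the board frame, the rail runs from y -0.056 to -0.166, the jaw face is at about -0.166, the lever midpoint at y ≈ 0.096, and the axis at x ≈ -0.001.

```bash
python3 - <<'E'
from h import *
import station
print([k for k in dir(station) if not k.startswith('_')], getattr(station,'hold_point_z',None))
o=np.array([.56075,.03013]);a=-.0699
for u,v in((565,273),(612,278)): print('meter',ray('top',u/3+180,v/3+140,.022))
print('seat',W((-.0012,-.111,.04),o,a),'grip',W((-.001,.0957,.165),o,a))
c=np.array([.4507,-.3481]);d=np.array([np.cos(.6),np.sin(.6)])
for k in(.044,.065,-.044,-.065):print(c+k*d)
E
```

```text
['Unreachable', 'camera_model', 'get_state', 'grab_frame', 'hold_point_z', 'job_done'] 0.0188
meter [ 0.3902927  -0.34533529  0.022     ]
meter [ 0.38600897 -0.39821437  0.022     ]
seat [ 0.55180035 -0.08051513  0.04      ] grip [0.56643643 0.12566614 0.165     ]
[ 0.48701477 -0.32325573]
[ 0.50434681 -0.31139824]
[ 0.41438523 -0.37294427]
[ 0.39705319 -0.38480176]
```

Request:
{"name": "apply_moves", "arguments": {"steps": [{"translation":[0.02,0.028,0],"rotation":[0,0,0.1]},{"translation":[0.04,0.056,0],"rotation":[0,0,0.2]},{"translation":[0.07,0.1,0],"rotation":[0,0,0.35]},{"translation":[0.1,0.14,0],"rotation":[0,0,0.5]},{"translation":[0.13,0.18,0],"rotation":[0,0,0.65]},{"translation":[0.16,0.22,0],"rotation":[0,0,0.8]},{"translation":[0.19,0.27,0],"rotation":[0,0,0.9]},{"translation":[0.22,0.31,0],"rotation":[0,0,1]},{"translation":[0.24,0.34,0],"rotation":[0,0,1]},{"translation":[0.26,0.37,0],"rotation":[0,0,1]}], "jaw": -0.6, "newtons": 10}}

```text
t: 0.93
eef_pos: [0.3217, -0.5312, 0.2263]
ee_rot: [3.141, 0.0, -2.23]
force: [0.3, -0.6, -0.5]
width: 0.0698
gripper_force: 0.0
```

Request:
{"name": "apply_moves", "arguments": {"steps": [{"translation":[0.02,0.028,0],"rotation":[0,0,0.1]},{"translation":[0.04,0.056,0],"rotation":[0,0,0.2]},{"translation":[0.07,0.1,0],"rotation":[0,0,0.35]},{"translation":[0.1,0.14,0],"rotation":[0,0,0.5]},{"translation":[0.13,0.18,0],"rotation":[0,0,0.65]},{"translation":[0.16,0.22,0],"rotation":[0,0,0.8]},{"translation":[0.19,0.27,0],"rotation":[0,0,0.9]},{"translation":[0.22,0.31,0],"rotation":[0,0,1]},{"translation":[0.24,0.34,0],"rotation":[0,0,1]},{"translation":[0.26,0.37,0],"rotation":[0,0,1]}]}}

```text
t: 1.77
eef_pos: [0.3868, -0.4388, 0.2265]
ee_rot: [3.141, 0.0, -1.707]
force: [-0.9, 0.7, 0.3]
width: 0.07
gripper_force: 0.0
```

Request:
{"name": "apply_moves", "arguments": {"steps": [{"translation":[0.02,0.028,0],"rotation":[0,0,0.1]},{"translation":[0.04,0.056,0],"rotation":[0,0,0.2]},{"translation":[0.07,0.1,0],"rotation":[0,0,0.35]},{"translation":[0.1,0.14,0],"rotation":[0,0,0.5]},{"translation":[0.13,0.18,0],"rotation":[0,0,0.65]},{"translation":[0.16,0.22,0],"rotation":[0,0,0.8]},{"translation":[0.19,0.27,0],"rotation":[0,0,0.9]},{"translation":[0.22,0.31,0],"rotation":[0,0,1]},{"translation":[0.24,0.34,0],"rotation":[0,0,1]},{"translation":[0.26,0.36,0],"rotation":[0,0,1]}]}}

```text
t: 2.6
eef_pos: [0.4518, -0.3486, 0.2266]
ee_rot: [3.142, 0.0, -1.184]
force: [-0.4, -0.7, -0.8]
width: 0.0703
gripper_force: 0.0
```

Request:
{"name": "apply_moves", "arguments": {"steps": [{"translation":[0,0,-0.1],"rotation":[0,0,0.1]},{"translation":[0,0,-0.22],"rotation":[0,0,0.25]},{"translation":[0,0,-0.34],"rotation":[0,0,0.41]},{"translation":[-0.004,0,-0.46],"rotation":[0,0,0.41]},{"translation":[-0.004,0,-0.57],"rotation":[0,0,0.41]},{"translation":[-0.004,0,-0.67],"rotation":[0,0,0.41]},{"translation":[-0.004,0,-0.75],"rotation":[0,0,0.41]},{"translation":[-0.004,0,-0.81],"rotation":[0,0,0.41]},{"translation":[-0.004,0,-0.85],"rotation":[0,0,0.41]},{"translation":[-0.004,0,-0.88],"rotation":[0,0,0.41]}]}}

```text
t: 3.43
eef_pos: [0.4501, -0.3494, 0.0054]
ee_rot: [3.141, 0.001, -0.968]
force: [0.3, 0.3, 0.1]
width: 0.0704
gripper_force: 0.0
```

Request:
{"name": "apply_moves", "arguments": {"steps": [{"translation":[0,0,0],"rotation":[0,0,0]},{"translation":[0,0,0],"rotation":[0,0,0]},{"translation":[0,0,0],"rotation":[0,0,0]},{"translation":[0,0,0],"rotation":[0,0,0]},{"translation":[0,0,0],"rotation":[0,0,0]},{"translation":[0,0,0],"rotation":[0,0,0]},{"translation":[0,0,0],"rotation":[0,0,0]},{"translation":[0,0,0],"rotation":[0,0,0]},{"translation":[0,0,0],"rotation":[0,0,0]},{"translation":[0,0,0],"rotation":[0,0,0]}], "jaw": 1, "newtons": 8}}

```text
t: 4.27
eef_pos: [0.4511, -0.3496, 0.0075]
ee_rot: [-3.141, -0.001, -0.966]
force: [-0.6, 1.5, 6.2]
width: 0.0548
gripper_force: 8.0
```

Request:
{"name": "apply_moves", "arguments": {"steps": [{"translation":[0,0,0.03],"rotation":[0,0,0]},{"translation":[0,0,0.08],"rotation":[0,0,0]},{"translation":[0,0,0.15],"rotation":[0,0,0]},{"translation":[0,0,0.24],"rotation":[0,0,0]},{"translation":[0,0,0.34],"rotation":[0,0,-0.05]},{"translation":[0,0.02,0.44],"rotation":[0,0,-0.1]},{"translation":[0.01,0.04,0.52],"rotation":[0,0,-0.15]},{"translation":[0.02,0.06,0.57],"rotation":[0,0,-0.2]},{"translation":[0.03,0.08,0.6],"rotation":[0,0,-0.25]},{"translation":[0.04,0.1,0.6],"rotation":[0,0,-0.3]}]}}

```text
t: 5.1
eef_pos: [0.4614, -0.3245, 0.1593]
ee_rot: [-3.139, -0.003, -1.125]
force: [-0.8, -0.1, -0.7]
width: 0.0549
gripper_force: 8.0
```

Request:
{"name": "apply_moves", "arguments": {"steps": [{"translation":[0.03,0.08,0],"rotation":[0,0,-0.1]},{"translation":[0.07,0.18,0],"rotation":[0,0,-0.2]},{"translation":[0.11,0.28,0],"rotation":[0,0,-0.3]},{"translation":[0.15,0.39,0],"rotation":[0,0,-0.4]},{"translation":[0.19,0.5,0],"rotation":[0,0,-0.5]},{"translation":[0.23,0.61,0],"rotation":[0,0,-0.6]},{"translation":[0.27,0.72,0],"rotation":[0,0,-0.7]},{"translation":[0.31,0.82,0],"rotation":[0,0,-0.8]},{"translation":[0.34,0.89,0],"rotation":[0,0,-0.9]},{"translation":[0.36,0.94,0],"rotation":[0,0,-0.98]}]}}

```text
t: 5.93
eef_pos: [0.551, -0.0875, 0.157]
ee_rot: [-3.141, 0.0, -1.638]
force: [0.5, 0.4, -1.9]
width: 0.0551
gripper_force: 8.0
```

```bash
python3 - <<'E'
from h import *
t=grab_frame('top');s=grab_frame('side');st=get_state();print(st['eef_pos'],st['ee_rot'],st['force'],st['width'])
c=np.zeros((500,800,3),np.uint8)
c[:390,:400]=cv2.resize(t[110:240,210:343],(400,390));c[:500,400:]=cv2.resize(s[150:290,220:332],(400,500))
cv2.imwrite('pics/carry.png',c)
E
```

```text
[ 0.55104177 -0.08765346  0.15690716] [-3.14126285e+00  1.95379260e-04 -1.63553006e+00] [-0.09251948 -0.28526463 -0.22618652] 0.055001164107351314
```

View pics/carry.png

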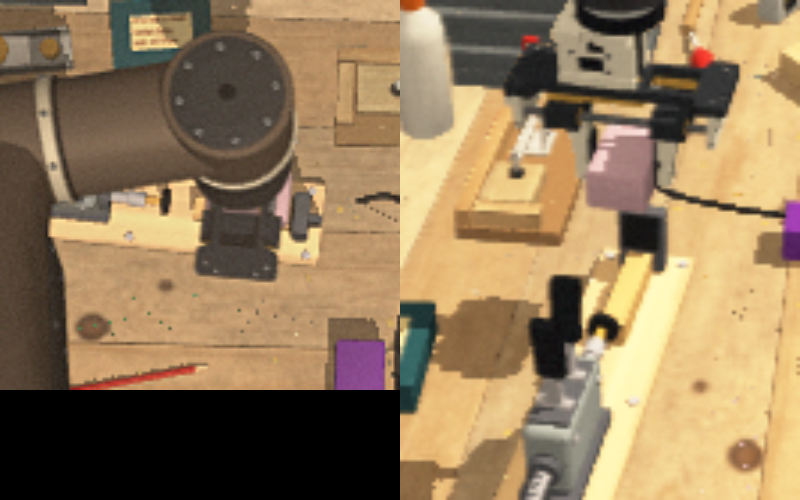

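The block hangs level in the fingers. In the side crop its near end face runs from (588,150) to (652,212), and the rail below lies along (600–650, 255–330). I'll compare the held pose with the prediction.

```bash
python3 - <<'E'
from h import *
im=cv2.imread('pics/carry.png')
m=cv2.cvtColor(im,cv2.COLOR_BGR2LAB)[:260,560:680].astype(int)
mm=((m[...,1]>138)&(m[...,2]<138)).astype(np.uint8)
c=max(cv2.findContours(mm,0,1)[0],key=cv2.contourArea);print(cv2.approxPolyDP(c,5,True)[:,0]+[560,0])
o=np.array([.55104,-.08765]);a=-1.6355+np.pi/2
for zb in(.1495,.1515):
  for x,y in((.0275,.0425),(-.0275,.0425)):
    for h in(0,.038):
      p=proj('side',W((x,y,zb+h),o,a));print(zb,x,h,(p-[220,150]+.5)*400/112+[400,0])
m=cv2.cvtColor(im,cv2.COLOR_BGR2LAB)[150:260,200:300].astype(int)
ys,xs=np.where((m[...,1]>138)&(m[...,2]<138));print('top right edge',xs.max()+200, ys.min()+150,ys.max()+150)
for z in(.1495,.1875):
  for x in(.0275,-.0275): print((proj('top',W((x,-.0425,z),o,a))-[210,110]+.5)*3)
E
```

```text
[[611 129]
 [614 134]
 [606 134]
 [590 162]
 [590 200]
 [641 211]
 [651 192]
 [649 130]
 [626 135]
 [635 126]]
0.1495 0.0275 0 [586.2400949  210.56441012]
0.1495 0.0275 0.038 [584.18914149 174.91103228]
0.1495 -0.0275 0 [647.21914701 217.32025095]
0.1495 -0.0275 0.038 [646.19998366 181.57878126]
0.1515 0.0275 0 [586.13386243 208.71768539]
0.1515 0.0275 0.038 [584.07926145 173.00089891]
0.1515 -0.0275 0 [647.16636257 215.46913114]
0.1515 -0.0275 0.038 [646.14537638 179.66373551]
top right edge 290 176 224
[289.83661174 174.71829089]
[284.99431657 226.64312537]
[289.64494615 167.6408152 ]
[284.67530109 220.89216667]
```

Request:
{"name": "apply_moves", "arguments": {"steps": [{"translation":[0,0.004,-0.04],"rotation":[0,0,0]},{"translation":[0.002,0.008,-0.1],"rotation":[0,0,0]},{"translation":[0.002,0.008,-0.17],"rotation":[0,0,0]},{"translation":[0.002,0.008,-0.24],"rotation":[0,0,0]},{"translation":[0.002,0.008,-0.3],"rotation":[0,0,0]},{"translation":[0.002,0.008,-0.35],"rotation":[0,0,0]},{"translation":[0.002,0.008,-0.39],"rotation":[0,0,0]},{"translation":[0.002,0.008,-0.41],"rotation":[0,0,0]},{"translation":[0.002,0.008,-0.42],"rotation":[0,0,0]},{"translation":[0.002,0.008,-0.424],"rotation":[0,0,0]}]}}

```text
t: 6.87
eef_pos: [0.5508, -0.0877, 0.0503]
ee_rot: [3.141, -0.0, -1.637]
force: [-0.6, -0.8, 0.2]
width: 0.0548
gripper_force: 8.0
```

Request:
{"name": "apply_moves", "arguments": {"steps": [{"translation":[0,0,-0.001],"rotation":[0,0,0]},{"translation":[0,0,-0.002],"rotation":[0,0,0]},{"translation":[0,0,-0.003],"rotation":[0,0,0]},{"translation":[0,0,-0.004],"rotation":[0,0,0]},{"translation":[0,0,-0.005],"rotation":[0,0,0]},{"translation":[0,0,-0.006],"rotation":[0,0,0]},{"translation":[0,0,-0.007],"rotation":[0,0,0]},{"translation":[0,0,-0.008],"rotation":[0,0,0]},{"translation":[0,0,-0.008],"rotation":[0,0,0]},{"translation":[0,0,-0.008],"rotation":[0,0,0]}]}}

```text
t: 7.7
eef_pos: [0.551, -0.0873, 0.0485]
ee_rot: [3.142, -0.0, -1.636]
force: [0.4, -0.6, 0.4]
width: 0.055
gripper_force: 8.0
```

Request:
{"name": "apply_moves", "arguments": {"steps": [{"translation":[0,0,-0.001],"rotation":[0,0,0]},{"translation":[0,0,-0.002],"rotation":[0,0,0]},{"translation":[0,0,-0.003],"rotation":[0,0,0]},{"translation":[0,0,-0.004],"rotation":[0,0,0]},{"translation":[0,0,-0.005],"rotation":[0,0,0]},{"translation":[0,0,-0.006],"rotation":[0,0,0]},{"translation":[0,0,-0.007],"rotation":[0,0,0]},{"translation":[0,0,-0.008],"rotation":[0,0,0]},{"translation":[0,0,-0.008],"rotation":[0,0,0]},{"translation":[0,0,-0.008],"rotation":[0,0,0]}]}}

```text
t: 8.53
eef_pos: [0.551, -0.0873, 0.0475]
ee_rot: [-3.141, -0.0, -1.636]
force: [-3.5, 1.4, 9.1]
width: 0.0549
gripper_force: 8.0
```

```bash
python3 - <<'E'
from h import *
F=[]
for i in range(3): s=get_state();F.append(s['force']);s2=grab_frame('side')
print(np.array(F).round(2),get_state()['eef_pos'],get_state()['moment'])
cv2.imwrite('pics/low_side.png',cv2.resize(s2[180:265,250:320],None,fx=7,fy=7,interpolation=cv2.INTER_CUBIC))
E
```

```text
[[-3.51  1.4   9.08]
 [-3.67  1.77  9.47]
 [-3.88  0.54  8.86]] [ 0.55098828 -0.0873405   0.04743263] [ 0.57113114  1.46978295 -0.03815996]
```

View pics/low_side.png

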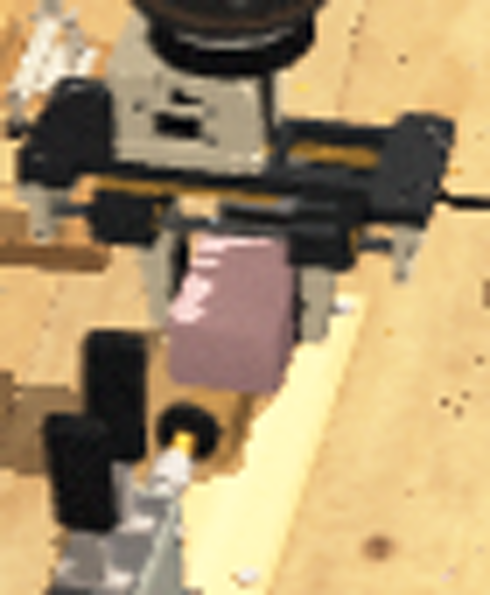

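The block sits on the rail in line with it (crop (170–290, 240–390)), with the pad at (187,432) well clear and about 9 N of contact. Releasing.

Request:
{"name": "apply_moves", "arguments": {"steps": [{"translation":[0,0,0.002],"rotation":[0,0,0]},{"translation":[0,0,0.004],"rotation":[0,0,0]},{"translation":[0,0,0.004],"rotation":[0,0,0]},{"translation":[0,0,0.004],"rotation":[0,0,0]},{"translation":[0,0,0.004],"rotation":[0,0,0]},{"translation":[0,0,0.004],"rotation":[0,0,0]},{"translation":[0,0,0.004],"rotation":[0,0,0]},{"translation":[0,0,0.004],"rotation":[0,0,0]},{"translation":[0,0,0.004],"rotation":[0,0,0]},{"translation":[0,0,0.004],"rotation":[0,0,0]}], "jaw": -0.7}}

```text
t: 9.52
eef_pos: [0.551, -0.0873, 0.0475]
ee_rot: [3.142, 0.0, -1.637]
force: [0.4, -0.6, 0.2]
width: 0.0746
gripper_force: 0.0
```

Request:
{"name": "apply_moves", "arguments": {"steps": [{"translation":[0,0,0.03],"rotation":[0,0,0]},{"translation":[0,0,0.08],"rotation":[0,0,0]},{"translation":[0,0,0.15],"rotation":[0,0,0]},{"translation":[0,0,0.24],"rotation":[0,0,0]},{"translation":[0,0,0.34],"rotation":[0,0,0.1]},{"translation":[0,0,0.45],"rotation":[0,0,0.25]},{"translation":[0,0,0.56],"rotation":[0,0,0.4]},{"translation":[0,0,0.66],"rotation":[0,0,0.6]},{"translation":[0,0,0.72],"rotation":[0,0,0.8]},{"translation":[0,0,0.76],"rotation":[0,0,1]}], "jaw": -1}}

```text
t: 10.35
eef_pos: [0.5517, -0.0874, 0.2409]
ee_rot: [-3.138, -0.002, -1.107]
force: [0.6, 0.1, 0.3]
width: 0.0877
gripper_force: 0.0
```

```bash
python3 - <<'E'
from h import *
s=grab_frame('side');st=get_state();print(st['t'],st['eef_pos'],st['ee_rot'],st['width'])
cv2.imwrite('pics/side_rel_full.png',s)
cv2.imwrite('pics/side_rel.png',cv2.resize(s[195:290,240:320],None,fx=6,fy=6,interpolation=cv2.INTER_CUBIC))
E
```

```text
10.4 [ 0.55228311 -0.08747534  0.24205961] [-3.13660315e+00 -2.47263081e-03 -1.09990432e+00] 0.0878280324905899
```

View pics/side_rel.png

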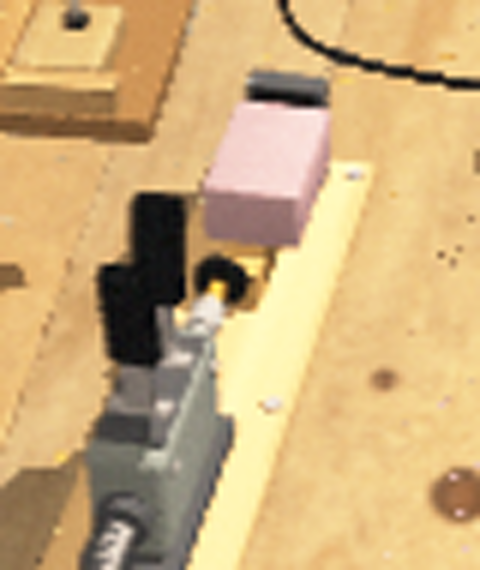

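The block lies flat on the rail, top face crop (205–330, 105–215), against a clear jaw at (288,88). The pad at (220,280) is still clear and the levers stand at (130,310) and (160,250). Moving to the levers.

Request:
{"name": "apply_moves", "arguments": {"steps": [{"translation":[0,0.03,0],"rotation":[0,0,0.1]},{"translation":[0.01,0.08,0],"rotation":[0,0,0.2]},{"translation":[0.01,0.13,0],"rotation":[0,0,0.3]},{"translation":[0.02,0.19,0],"rotation":[0,0,0.4]},{"translation":[0.02,0.25,0],"rotation":[0,0,0.5]},{"translation":[0.03,0.31,0],"rotation":[0,0,0.6]},{"translation":[0.03,0.37,0],"rotation":[0,0,0.7]},{"translation":[0.04,0.43,0],"rotation":[0,0,0.8]},{"translation":[0.04,0.49,0],"rotation":[0,0,0.9]},{"translation":[0.05,0.55,0],"rotation":[0,0,1]}]}}

```text
t: 11.23
eef_pos: [0.5629, 0.0508, 0.2374]
ee_rot: [3.141, 0.0, -0.59]
force: [0.0, -0.1, -1.1]
width: 0.0877
gripper_force: 0.0
```

Request:
{"name": "apply_moves", "arguments": {"steps": [{"translation":[0,0.05,0],"rotation":[0,0,0.15]},{"translation":[0,0.1,0],"rotation":[0,0,0.3]},{"translation":[0,0.15,0],"rotation":[0,0,0.45]},{"translation":[0,0.2,0],"rotation":[0,0,0.6]},{"translation":[0,0.25,0],"rotation":[0,0,0.75]},{"translation":[0,0.29,0],"rotation":[0,0,0.87]},{"translation":[0,0.3,0],"rotation":[0,0,0.92]},{"translation":[0,0.3,0],"rotation":[0,0,0.94]},{"translation":[0,0.3,0],"rotation":[0,0,0.94]},{"translation":[0,0.3,0],"rotation":[0,0,0.94]}]}}

```text
t: 12.07
eef_pos: [0.5633, 0.1246, 0.2375]
ee_rot: [3.141, 0.0, -0.1]
force: [-0.2, 0.4, 0.2]
width: 0.0875
gripper_force: 0.0
```

Request:
{"name": "apply_moves", "arguments": {"steps": [{"translation":[0.016,0.004,0],"rotation":[0,0,0.057]},{"translation":[0.016,0.004,-0.03],"rotation":[0,0,0.057]},{"translation":[0.016,0.004,-0.08],"rotation":[0,0,0.057]},{"translation":[0.016,0.004,-0.14],"rotation":[0,0,0.057]},{"translation":[0.016,0.004,-0.2],"rotation":[0,0,0.057]},{"translation":[0.016,0.004,-0.26],"rotation":[0,0,0.057]},{"translation":[0.016,0.004,-0.31],"rotation":[0,0,0.057]},{"translation":[0.016,0.004,-0.34],"rotation":[0,0,0.057]},{"translation":[0.016,0.004,-0.36],"rotation":[0,0,0.057]},{"translation":[0.016,0.004,-0.366],"rotation":[0,0,0.057]}]}}

```text
t: 12.9
eef_pos: [0.5671, 0.1257, 0.1452]
ee_rot: [3.141, 0.001, -0.068]
force: [-0.1, -0.5, 0.1]
width: 0.0875
gripper_force: 0.0
```

```bash
python3 - <<'E'
from h import *
cv2.imwrite('pics/side_p0.png',grab_frame('side'));s=get_state();print(s['eef_pos'],s['ee_rot'],s['force'])
E
```

```text
[0.56734401 0.12586316 0.14555635] [ 3.14116404e+00  5.66861180e-04 -6.81583278e-02] [-0.44865333  0.53621983 -0.87975369]
```

Request:
{"name": "apply_moves", "arguments": {"steps": [{"translation":[0,0,0],"rotation":[0,0,0]},{"translation":[0,0,0],"rotation":[0,0,0]},{"translation":[0,0,0],"rotation":[0,0,0]},{"translation":[0,0,0],"rotation":[0,0,0]},{"translation":[0,0,0],"rotation":[0,0,0]},{"translation":[0,0,0],"rotation":[0,0,0]},{"translation":[0,0,0],"rotation":[0,0,0]},{"translation":[0,0,0],"rotation":[0,0,0]},{"translation":[0,0,0],"rotation":[0,0,0]},{"translation":[0,0,0],"rotation":[0,0,0]}], "jaw": 0.22, "newtons": 15}}

```text
t: 13.78
eef_pos: [0.5682, 0.1273, 0.1476]
ee_rot: [-3.14, -0.002, -0.067]
force: [-3.3, 4.2, 8.0]
width: 0.035
gripper_force: 9.0
```

```bash
python3 - <<'E'
from h import *
s1=grab_frame('side');cv2.imwrite('pics/side_p1.png',s1);s=get_state();print(s['width'],s['gripper_force'],s['force'])
s0=cv2.imread('pics/side_p0.png')
k=lambda i:cv2.resize(i[200:300,245:312],(400,597),interpolation=cv2.INTER_CUBIC)
cv2.imwrite('pics/p01.png',np.hstack([k(s0),k(s1)]))
E
```

```text
0.034313810763249075 9.046404766850173 [-3.35257927  4.46560356  7.83973276]
```

View pics/p01.png

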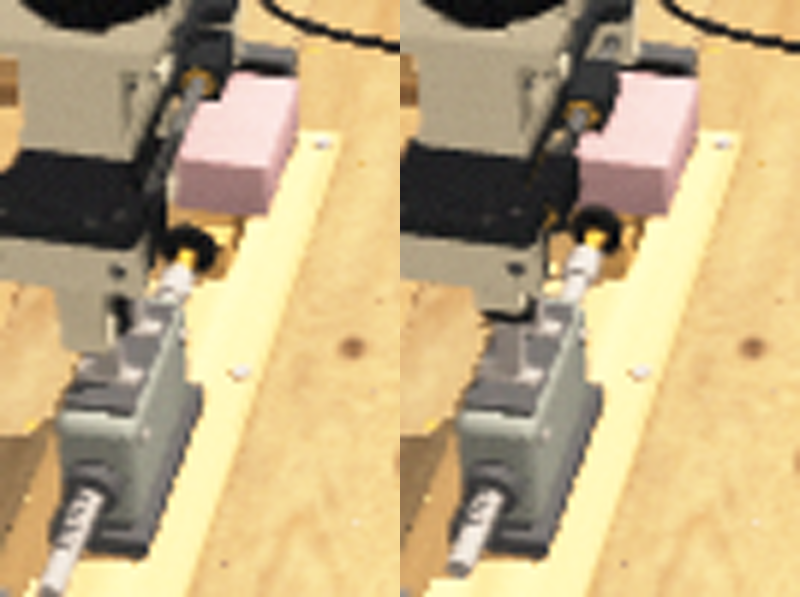

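Before and after the squeeze: the pad went from (190,250) to (198,226) in its panel, and the rear rod end from (50,590) to (60,565). Both stay visible, so I'll track them along the ram axis.

```bash
cat >> h.py <<'E'
O=np.array([.56075,.03013]);A=-.0699
def prof(im,y0,y1,x=-.001,z=.059,w=.004):
    ys=np.arange(y0,y1,.001);acc=0
    for dx in (-w,0,w):
        uv=np.array([proj('side',W((x+dx,y,z),O,A)) for y in ys]).astype(np.float32)
        acc=acc+cv2.remap(im,uv[None,:,0],uv[None,:,1],cv2.INTER_LINEAR)[0].astype(float)
    return ys,acc/3
E
python3 - <<'E'
from h import *
for f in('p0','p1'):
    im=cv2.imread(f'pics/side_{f}.png')
    for r in((-.07,.03),(.15,.24)):
        ys,p=prof(im,*r);print(f,r,'\n L',p.mean(1)[::2].astype(int).tolist(),'\n R-B',(p[:,2]-p[:,0])[::2].astype(int).tolist())
E
```

```text
p0 (-0.07, 0.03) 
 L [127, 125, 124, 124, 126, 128, 134, 140, 145, 146, 146, 154, 148, 129, 88, 54, 36, 26, 21, 23, 28, 40, 70, 100, 110, 115, 122, 134, 150, 169, 184, 199, 213, 219, 222, 225, 226, 220, 203, 196, 199, 197, 190, 180, 164, 147, 146, 145, 143, 146] 
 R-B [38, 38, 38, 41, 54, 69, 90, 106, 117, 118, 117, 112, 97, 77, 47, 23, 9, 4, 2, 5, 12, 26, 57, 92, 100, 104, 107, 97, 81, 63, 39, 29, 27, 25, 25, 24, 22, 21, 27, 31, 32, 31, 29, 27, 26, 20, 16, 14, 14, 15]
p0 (0.15, 0.24) 
 L [84, 114, 143, 159, 154, 157, 156, 158, 162, 160, 154, 156, 154, 149, 155, 155, 155, 155, 153, 163, 178, 187, 205, 218, 220, 222, 222, 221, 220, 220, 215, 205, 185, 173, 168, 181, 207, 222, 229, 229, 229, 228, 217, 198, 166] 
 R-B [7, 14, 18, 19, 19, 19, 19, 19, 21, 20, 17, 19, 19, 19, 18, 19, 20, 20, 27, 40, 47, 47, 46, 50, 51, 50, 50, 51, 52, 51, 51, 50, 51, 52, 51, 65, 83, 74, 67, 68, 68, 70, 85, 99, 101]
p1 (-0.07, 0.03) 
 L [126, 123, 118, 110, 96, 79, 62, 49, 37, 29, 24, 24, 34, 47, 79, 118, 139, 135, 131, 133, 140, 162, 185, 205, 211, 217, 219, 220, 221, 213, 198, 185, 189, 200, 204, 207, 214, 218, 222, 225, 226, 216, 205, 196, 182, 162, 153, 147, 143, 143] 
 R-B [38, 37, 35, 35, 32, 27, 20, 16, 10, 5, 3, 6, 19, 36, 71, 106, 125, 125, 121, 104, 80, 57, 40, 24, 26, 28, 27, 26, 25, 26, 28, 29, 29, 29, 29, 28, 32, 36, 36, 36, 37, 38, 39, 36, 30, 22, 16, 13, 13, 15]
p1 (0.15, 0.24) 
 L [87, 120, 146, 168, 155, 144, 153, 166, 166, 159, 147, 147, 164, 169, 165, 164, 167, 165, 166, 175, 184, 189, 202, 203, 187, 170, 171, 181, 203, 227, 229, 229, 229, 229, 229, 228, 229, 229, 229, 228, 229, 228, 217, 198, 165] 
 R-B [8, 15, 18, 20, 19, 18, 18, 19, 20, 20, 20, 19, 18, 18, 17, 16, 16, 17, 24, 38, 45, 46, 46, 53, 55, 52, 55, 64, 64, 67, 68, 69, 67, 67, 68, 69, 69, 68, 68, 69, 68, 70, 85, 98, 100]
```

Request:
{"name": "apply_moves", "arguments": {"steps": [{"translation":[0,0,0],"rotation":[0,0,0]},{"translation":[0,0,0],"rotation":[0,0,0]},{"translation":[0,0,0],"rotation":[0,0,0]},{"translation":[0,0,0],"rotation":[0,0,0]},{"translation":[0,0,0],"rotation":[0,0,0]},{"translation":[0,0,0],"rotation":[0,0,0]},{"translation":[0,0,0],"rotation":[0,0,0]},{"translation":[0,0,0],"rotation":[0,0,0]},{"translation":[0,0,0],"rotation":[0,0,0]},{"translation":[0,0,0],"rotation":[0,0,0]}], "jaw": -0.7}}

```text
t: 14.67
eef_pos: [0.5674, 0.1263, 0.146]
ee_rot: [-3.142, 0.0, -0.067]
force: [0.2, -0.0, -0.6]
width: 0.0743
gripper_force: 0.0
```

Request:
{"name": "apply_moves", "arguments": {"steps": [{"translation":[0,0,0],"rotation":[0,0,0]},{"translation":[0,0,0],"rotation":[0,0,0]},{"translation":[0,0,0],"rotation":[0,0,0]},{"translation":[0,0,0],"rotation":[0,0,0]},{"translation":[0,0,0],"rotation":[0,0,0]},{"translation":[0,0,0],"rotation":[0,0,0]},{"translation":[0,0,0],"rotation":[0,0,0]},{"translation":[0,0,0],"rotation":[0,0,0]},{"translation":[0,0,0],"rotation":[0,0,0]},{"translation":[0,0,0],"rotation":[0,0,0]}], "jaw": 0.22}}

```text
t: 15.5
eef_pos: [0.5679, 0.1273, 0.1471]
ee_rot: [-3.14, -0.001, -0.067]
force: [-3.4, 4.0, 7.3]
width: 0.0343
gripper_force: 10.0
```

```bash
cat > m.py <<'E'
from h import *
import sys
def cross(y,v,t,up):
    i=[k for k in range(len(v)-1) if ((v[k]<t<=v[k+1]) if up else (v[k]>=t>v[k+1]))]
    return [round((y[k]+.001*(t-v[k])/(v[k+1]-v[k]))*1000,1) for k in i]
im=grab_frame('side');cv2.imwrite(f'pics/side_{sys.argv[1]}.png',im)
ys,p=prof(im,-.085,.03);d=p[:,2]-p[:,0]
s=get_state();print(s['t'],s['width'],s['gripper_force'],s['force'].round(1))
print('stem start',cross(ys,d,60,1),'stem end',cross(ys,d,60,0))
ys,p=prof(im,.13,.24);L=p.mean(1);print('L<0..',L[::2].astype(int).tolist())
E
python3 m.py p2
```

```text
15.55 0.03451353648454527 10.19708780106157 [-3.5  3.7  6.8]
stem start [np.float64(-55.4)] stem end [np.float64(-40.8)]
L<0.. [103, 100, 100, 104, 112, 116, 109, 96, 79, 69, 83, 112, 141, 168, 157, 147, 157, 172, 172, 165, 161, 166, 170, 168, 165, 161, 163, 148, 126, 124, 127, 144, 178, 215, 225, 226, 227, 228, 228, 229, 228, 229, 229, 229, 229, 228, 229, 229, 229, 228, 229, 228, 218, 198, 165]
```

Request:
{"name": "apply_moves", "arguments": {"steps": [{"translation":[0,0,0],"rotation":[0,0,0]},{"translation":[0,0,0],"rotation":[0,0,0]},{"translation":[0,0,0],"rotation":[0,0,0]},{"translation":[0,0,0],"rotation":[0,0,0]},{"translation":[0,0,0],"rotation":[0,0,0]},{"translation":[0,0,0],"rotation":[0,0,0]},{"translation":[0,0,0],"rotation":[0,0,0]},{"translation":[0,0,0],"rotation":[0,0,0]},{"translation":[0,0,0],"rotation":[0,0,0]},{"translation":[0,0,0],"rotation":[0,0,0]}], "jaw": -0.7}}

```text
t: 16.38
eef_pos: [0.5675, 0.1263, 0.146]
ee_rot: [-3.141, 0.0, -0.067]
force: [-0.3, 0.9, 0.3]
width: 0.0743
gripper_force: 0.0
```

Request:
{"name": "apply_moves", "arguments": {"steps": [{"translation":[0,0,0],"rotation":[0,0,0]},{"translation":[0,0,0],"rotation":[0,0,0]},{"translation":[0,0,0],"rotation":[0,0,0]},{"translation":[0,0,0],"rotation":[0,0,0]},{"translation":[0,0,0],"rotation":[0,0,0]},{"translation":[0,0,0],"rotation":[0,0,0]},{"translation":[0,0,0],"rotation":[0,0,0]},{"translation":[0,0,0],"rotation":[0,0,0]},{"translation":[0,0,0],"rotation":[0,0,0]},{"translation":[0,0,0],"rotation":[0,0,0]}], "jaw": 0.22}}

```text
t: 17.22
eef_pos: [0.5679, 0.1273, 0.1471]
ee_rot: [-3.14, -0.002, -0.067]
force: [-4.3, 4.5, 7.7]
width: 0.0345
gripper_force: 9.9
```

```bash
python3 m.py p3
```

```text
17.2667 0.034085670138261075 10.172088959952816 [-3.6  3.8  6.9]
stem start [np.float64(-66.8)] stem end [np.float64(-53.2)]
L<0.. [103, 99, 100, 104, 111, 115, 110, 98, 81, 71, 94, 138, 158, 171, 166, 163, 165, 171, 172, 164, 156, 148, 129, 113, 103, 90, 73, 67, 72, 107, 144, 161, 190, 219, 225, 226, 227, 228, 228, 229, 228, 228, 229, 229, 229, 228, 229, 229, 229, 229, 229, 228, 218, 198, 165]
```

Request:
{"name": "apply_moves", "arguments": {"steps": [{"translation":[0,0,0],"rotation":[0,0,0]},{"translation":[0,0,0],"rotation":[0,0,0]},{"translation":[0,0,0],"rotation":[0,0,0]},{"translation":[0,0,0],"rotation":[0,0,0]},{"translation":[0,0,0],"rotation":[0,0,0]},{"translation":[0,0,0],"rotation":[0,0,0]},{"translation":[0,0,0],"rotation":[0,0,0]},{"translation":[0,0,0],"rotation":[0,0,0]},{"translation":[0,0,0],"rotation":[0,0,0]},{"translation":[0,0,0],"rotation":[0,0,0]}], "jaw": -0.7}}

```text
t: 18.1
eef_pos: [0.5675, 0.1264, 0.146]
ee_rot: [-3.141, 0.0, -0.067]
force: [0.1, 1.1, -0.6]
width: 0.0744
gripper_force: 0.0
```

Request:
{"name": "apply_moves", "arguments": {"steps": [{"translation":[0,0,0],"rotation":[0,0,0]},{"translation":[0,0,0],"rotation":[0,0,0]},{"translation":[0,0,0],"rotation":[0,0,0]},{"translation":[0,0,0],"rotation":[0,0,0]},{"translation":[0,0,0],"rotation":[0,0,0]},{"translation":[0,0,0],"rotation":[0,0,0]},{"translation":[0,0,0],"rotation":[0,0,0]},{"translation":[0,0,0],"rotation":[0,0,0]},{"translation":[0,0,0],"rotation":[0,0,0]},{"translation":[0,0,0],"rotation":[0,0,0]}], "jaw": 0.22}}

```text
t: 18.93
eef_pos: [0.568, 0.1279, 0.1471]
ee_rot: [-3.139, -0.002, -0.067]
force: [-4.0, 6.1, 7.5]
width: 0.0345
gripper_force: 11.1
```

```bash
python3 m.py p4
```

```text
18.9833 0.03440713235441819 11.300203524297103 [-3.2  7.4  7.5]
stem start [np.float64(-77.2)] stem end [np.float64(-63.7)]
L<0.. [103, 99, 100, 105, 113, 116, 109, 97, 81, 71, 96, 138, 158, 171, 163, 155, 132, 116, 110, 99, 83, 75, 69, 67, 65, 63, 61, 62, 71, 108, 144, 159, 189, 219, 225, 226, 227, 228, 228, 229, 229, 229, 229, 229, 229, 229, 228, 229, 229, 229, 229, 228, 217, 198, 167]
```

Request:
{"name": "apply_moves", "arguments": {"steps": [{"translation":[0,0,0],"rotation":[0,0,0]},{"translation":[0,0,0],"rotation":[0,0,0]},{"translation":[0,0,0],"rotation":[0,0,0]},{"translation":[0,0,0],"rotation":[0,0,0]},{"translation":[0,0,0],"rotation":[0,0,0]},{"translation":[0,0,0],"rotation":[0,0,0]},{"translation":[0,0,0],"rotation":[0,0,0]},{"translation":[0,0,0],"rotation":[0,0,0]},{"translation":[0,0,0],"rotation":[0,0,0]},{"translation":[0,0,0],"rotation":[0,0,0]}], "jaw": -0.7}}

```text
t: 19.82
eef_pos: [0.5674, 0.1262, 0.1459]
ee_rot: [-3.142, 0.0, -0.067]
force: [0.6, -1.0, 0.4]
width: 0.0746
gripper_force: 0.0
```

Request:
{"name": "apply_moves", "arguments": {"steps": [{"translation":[0,0,0],"rotation":[0,0,0]},{"translation":[0,0,0],"rotation":[0,0,0]},{"translation":[0,0,0],"rotation":[0,0,0]},{"translation":[0,0,0],"rotation":[0,0,0]},{"translation":[0,0,0],"rotation":[0,0,0]},{"translation":[0,0,0],"rotation":[0,0,0]},{"translation":[0,0,0],"rotation":[0,0,0]},{"translation":[0,0,0],"rotation":[0,0,0]},{"translation":[0,0,0],"rotation":[0,0,0]},{"translation":[0,0,0],"rotation":[0,0,0]}], "jaw": -0.04, "newtons": 30}}

```text
t: 20.65
eef_pos: [0.5679, 0.1283, 0.1471]
ee_rot: [-3.138, -0.002, -0.066]
force: [-4.2, 8.2, 6.2]
width: 0.0456
gripper_force: 8.8
```

```bash
python3 m.py p5; python3 - <<'E'
from h import *
for f in('p1','p3','p4','p5'):
    im=cv2.imread(f'pics/side_{f}.png')[205:240,270:300]
    m=cv2.cvtColor(im,cv2.COLOR_BGR2LAB).astype(int);m=((m[...,1]>138)&(m[...,2]<138))
    y,x=np.where(m);print(f,m.sum(),x.mean(),y.mean(),y.max(),y.min())
E
```

```text
20.7 0.04617703890618446 8.848934769630432 [-4.5  8.9  6.1]
stem start [np.float64(-77.2)] stem end [np.float64(-68.6)]
L<0.. [103, 100, 100, 105, 112, 116, 108, 95, 80, 70, 93, 136, 155, 166, 143, 116, 103, 101, 98, 86, 72, 68, 68, 68, 67, 64, 61, 61, 70, 107, 144, 160, 189, 219, 225, 226, 227, 228, 229, 229, 229, 229, 229, 229, 229, 228, 228, 229, 229, 229, 229, 229, 218, 198, 165]
p1 182 13.840659340659341 22.52747252747253 30 7
p3 137 15.313868613138686 21.094890510948904 30 7
p4 126 15.706349206349206 20.6984126984127 30 6
p5 131 15.053435114503817 20.755725190839694 30 7
```

The pad holds at -77 mm while the ram went on 5 mm, so the nose is in about 5 mm. Squeezing slightly further towards halfway.

Request:
{"name": "apply_moves", "arguments": {"steps": [{"translation":[0,0,0],"rotation":[0,0,0]},{"translation":[0,0,0],"rotation":[0,0,0]},{"translation":[0,0,0],"rotation":[0,0,0]},{"translation":[0,0,0],"rotation":[0,0,0]},{"translation":[0,0,0],"rotation":[0,0,0]},{"translation":[0,0,0],"rotation":[0,0,0]},{"translation":[0,0,0],"rotation":[0,0,0]},{"translation":[0,0,0],"rotation":[0,0,0]},{"translation":[0,0,0],"rotation":[0,0,0]},{"translation":[0,0,0],"rotation":[0,0,0]}], "jaw": 0.07}}

```text
t: 21.53
eef_pos: [0.568, 0.1288, 0.1472]
ee_rot: [-3.138, -0.002, -0.066]
force: [-6.1, 11.2, 7.1]
width: 0.0409
gripper_force: 13.0
```

```bash
python3 m.py p6
```

```text
21.5833 0.04092510743356874 13.033795952796936 [-5.6 10.6  7.4]
stem start [np.float64(-77.1)] stem end [np.float64(-71.3)]
L<0.. [103, 100, 101, 105, 113, 117, 109, 97, 80, 70, 95, 137, 145, 138, 116, 102, 98, 96, 84, 75, 71, 69, 69, 68, 66, 64, 62, 62, 71, 107, 144, 161, 190, 219, 225, 226, 227, 228, 228, 229, 229, 229, 229, 229, 229, 228, 229, 229, 230, 229, 229, 229, 218, 198, 165]
```

Request:
{"name": "apply_moves", "arguments": {"steps": [{"translation":[0,0.002,0],"rotation":[0,0,0]},{"translation":[0,0.004,0],"rotation":[0,0,0]},{"translation":[0,0.006,0],"rotation":[0,0,0]},{"translation":[0,0.008,0],"rotation":[0,0,0]},{"translation":[0,0.008,0],"rotation":[0,0,0]},{"translation":[0,0.008,0],"rotation":[0,0,0]},{"translation":[0,0.008,0],"rotation":[0,0,0]},{"translation":[0,0.008,0],"rotation":[0,0,0]},{"translation":[0,0.008,0],"rotation":[0,0,0]},{"translation":[0,0.008,0],"rotation":[0,0,0]}]}}

```text
t: 22.42
eef_pos: [0.568, 0.1295, 0.1472]
ee_rot: [-3.139, -0.002, -0.067]
force: [-3.3, 4.7, 7.6]
width: 0.0406
gripper_force: 9.3
```

```bash
python3 m.py p7; python3 -c "
from h import *
print(get_state()['eef_pos'])"
```

```text
22.4667 0.04083185111308441 9.265893995761871 [-3.9  5.2  6.8]
stem start [np.float64(-77.1)] stem end [np.float64(-71.1)]
L<0.. [102, 98, 100, 104, 112, 116, 109, 96, 80, 70, 93, 136, 144, 138, 116, 102, 98, 96, 84, 74, 68, 67, 67, 67, 66, 64, 61, 61, 71, 107, 144, 160, 189, 219, 224, 225, 227, 228, 229, 229, 229, 229, 229, 229, 228, 228, 229, 229, 229, 229, 229, 228, 217, 198, 165]
[0.56798356 0.12954708 0.14725612]
```

Request:
{"name": "apply_moves", "arguments": {"steps": [{"translation":[0,0.002,0],"rotation":[0,0,0]},{"translation":[0,0.003,0],"rotation":[0,0,0]},{"translation":[0,0.004,0],"rotation":[0,0,0]},{"translation":[0,0.004,0],"rotation":[0,0,0]},{"translation":[0,0.004,0],"rotation":[0,0,0]},{"translation":[0,0.004,0],"rotation":[0,0,0]},{"translation":[0,0.004,0],"rotation":[0,0,0]},{"translation":[0,0.004,0],"rotation":[0,0,0]},{"translation":[0,0.004,0],"rotation":[0,0,0]},{"translation":[0,0.004,0],"rotation":[0,0,0]}]}}

```text
t: 23.3
eef_pos: [0.568, 0.1299, 0.1472]
ee_rot: [-3.14, -0.002, -0.067]
force: [-2.6, 3.0, 7.4]
width: 0.0409
gripper_force: 7.5
```

```bash
python3 m.py p8 | head -2; python3 -c "
from h import *
print(job_done())"
```

```text
23.35 0.04096212484068267 7.509871199727058 [-2.6  2.6  5.5]
stem start [np.float64(-77.2)] stem end [np.float64(-71.3)]
the job is handed in; nothing more can be done
None
```

I handed the job in at 23.4 s and got no verdict back: the foam block lies on the rail, pinched against the fixed jaw with the pad pushed in about 8 mm of 16 by the side camera, and the gripper still holds both levers squeezed.

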